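# Lock the cartridges of a leak-tested water purifier for packing

### The job

The purifier lying on the tilt cradle has passed its leak test and must be made ready for packing. Pull the round vent knob on its sloping manifold out to its stop to let the pressure off; with the vent open, slide both cartridge lock tabs outwards, away from the knob, to their end stops; then push the vent knob fully home. Do not bump the gauge stand and leave the other things on the bench where they are.

Things in the scene. Friction and masses are not known exactly. Their poses are not given: they have to be found in the camera images.
- unit: The purifier: white, 350 mm wide, four 72 mm cartridges side by side below a head housing, lying on its back on a tilted tray clamped fast at a slope of 32 to 41 degrees that differs from run to run; its front looks up and towards the robot. Origin: on the pivot at the tray's low end; x up the slope, y left (level), z square out of the slope
- deck (a point): Point on the flat manifold deck at the foot of the vent knob, 225 mm up the slope and 105 mm out from unit's origin; same axes. Deck: 350 mm wide, x from -25 to +62 mm. At x = +62 mm the head housing rises 50 mm as a wall over the full width and goes on 128 mm up the slope. Below x = -25 mm lie the cartridges, tops 3 mm lower than the deck; their bottom caps, from x = -185 mm, 3 mm higher
- elbow_left_tip (a point): End of the outlet of the left hose elbow, 16 mm above the deck. Two white elbows stand on the deck, at deck x = +20 mm, y = +156 and -156 mm: foot 22 mm across, 26 mm high; outlet 16 mm thick, its end 28 mm from the foot's axis. They swivel easily about deck z and point anywhere within 75 degrees of straight up the slope, often inwards at the locks. z out of the deck
- elbow_right_tip (a point): The same point on the right hose elbow
- vent (a joint): Travel in m of the vent knob along the deck's z: 0 = fully home, 0.020 = out to its stop. A spring detent half way (about 4 to 16 mm) must be overcome with some 5 to 6 N either way; past it the knob stays where it is left
- vent_top (a point): Centre of the vent knob's top face. Grey round knob, 30 mm across, 18 mm thick along its axis, on a thin stem over a 22 mm collar 9 mm high; its underside is 18 mm below this point. Home, this point is 30 mm out from the deck; axes as deck
- lock_left (a joint): Travel in m of the left cartridge lock, outwards to the left along the deck's +y: 0 = innermost, 0.060 = locked, at its end stop. Friction about 3 N; stays where it is left
- lock_left_top (a point): Centre of the top of the left lock's tab. Grey upright tab, 24 mm along the slope, 14 mm across, its top 34 mm out from the deck, on a plate 32 mm by 34 mm whose top is 4.5 mm out; it stands at deck x = 0, y = 45 mm + travel. Axes as deck
- lock_right (a joint): Travel in m of the right cartridge lock, outwards to the right along the deck's -y: 0 = innermost, 0.060 = locked, at its end stop. Friction about 3 N; stays where it is left
- lock_right_top (a point): Centre of the top of the right lock's tab, the same as the left one; it stands at deck x = 0, y = -45 mm - travel. Axes as deck
- cradle: Fixed base of the tilt cradle, dark steel plate 380 mm by 440 mm by 12 mm; origin under it, 50 mm from the plate's middle towards the robot, x from the low end of the slope to the high end, z up
- stand: Fixed leak-test gauge stand beside the cradle, on its left or right: grey block 100 mm by 80 mm by 45 mm, a 22 mm column and a round gauge 84 mm across whose top is 427 mm above the bench; origin centre of the underside
- cartridge: Loose spare filter cartridge standing upright on the other side of the cradle: white, 78 mm across, 220 mm high; origin centre of the underside, z up its axis
- tap: Loose white dispensing tap standing beside the cradle, near its low end, left or right: foot 60 mm by 75 mm, 121 mm high; origin centre of the underside
- wrench: Loose grey cartridge wrench lying on the side across from the tap: ring 100 mm across, 18 mm high, with a 130 mm handle along its -x; origin centre of the ring's underside
Mind the look-alikes: they are no part of the job. Leave any brown or purple look-alike of the cartridge alone.

How it is judged:
By the outcome, as a careful person would: the job done as asked, in the order asked, and still so for the second after the job is handed in, with the robot touching nothing.
It also fails if it takes over 58 s, if anything falls off the work surface, if the arm or the gripper's body presses on something with over 40 N, if the wrist force passes 120 N, or if a joint passes its speed limit or range.

### The arm

A 6-joint arm with a two-finger parallel gripper is mounted at the origin on the work surface. World frame = base frame: x ahead of the robot, y to its left, z up, the work surface at z = 0. Lengths are in mm, angles in rad, forces in N, time in s.
With the tool pointing down it reaches from about 325 to 850 mm from the base axis. Payload 4.4 kg.
Tool frame: the origin (TCP) lies at the very end of the fingers, on their centre line; the grasp point (between the pads) lies 19 mm behind it (bot.grip_point_offset is the distance from the TCP to the grasp point, in mm); z points along the fingers, x is the direction in which the jaws open and shut, and the axes are right-handed (so a half turn about z gives the same grasp; the last joint's range is limited). The gripper opens to 94 mm and grips with 3 to 60 N. Pads are 16 mm wide; open, the fingers measure 119 mm over their backs; the gripper's body (75 mm by 177 mm) begins 78 mm behind the grasp point.
Start: joints at [1.058, 0.207, 1.542, -0, 1.393, -0.15], TCP at [204.073, 537.57, 205.447] pointing down, gripper open.
Joint ranges: [-2.73, 2.73], [-0.86, 2.22], [0.23, 2.46], [-1.11, 4.25], [0.08, 2.63], [-2.82, 2.82]. Speed limits (rad/s): [2.79, 2.79, 3.14, 3.14, 3.14, 3.14].

### API

Orientations are given as a rotation vector (axis times angle).
In Python, from cell import bot gives the robot as it stands. The module is installed in compiled form; this text tells all that it offers.
- The arm moves only by the tool drive_tool, never from a script. Its argument "motion" is a list of rows, each a list of 3 entries, a list of its own where there are three numbers: the shift along the tool's x, y, z in m, then the turn about the tool's z in degrees, then the opening in per cent of the stroke, from 0 (shut) to 100 (fully open). A call has 1 to 10 rows; each row is the pose to reach, as a shift and turn from the pose commanded when the call began, along the tool's axes at that moment; what a row does not reach only later rows make up. A row lasts 1/10 s, in which the tool goes at most 50 mm and 8.59 degrees, less where a joint would pass 70% of its speed; a pose out of reach is approached as far as the arm can. A call with a gripper value outside its range is refused whole. The fingers move at their own pace and stop on an object; "newtons" is the grip in N (left out, the last holds). Time passes only in rows, so rows that repeat a pose let the fingers close. It gives the time, the measured TCP pose, the force and the opening at its end, in the units of the state.
- bot.state(): the state, without advancing time (a new reading comes with each control period).
- bot.get_image(name): name is "scene" or "top"; returns a dict with "frame" (420x560x3 uint8, red, green, blue), "range_z" (420x560 float32, mm along the optical axis (not along the pixel's ray), 0 where there is no reading), "intrinsics" (3x3 intrinsics, pixels), "k1" (the pictures are not rectified: a ray, as slopes to the right and down, at radius r is drawn at 1 + k1 r^2 times it, then the intrinsics apply), "rvec" (rotation vector, rad) and "tvec" (3), from world to camera coordinates, as OpenCV has them. Camera axes: x right, y down, z forward; pixel columns grow to the right and rows downward; lengths in mm; the calibration is good to about 2 mm. A picture is of the moment at which its call begins.
- bot.sign_off(): hands the job in, once; it reports no verdict.
The state is a dict: "time_s": time; "joints": joint angles; "qvel": joint speeds; "joint_torque": joint torques, N m; "eef_pos": TCP position; "tcp_rot": TCP orientation; "contact_force": force on the tool from outside, world axes, zero at the start; "ft_torque": the same for the moment, N m; "finger_gap": opening from 0.0 (shut) to 1.0 (fully open).
Only numpy, scipy, OpenCV 4.12 (cv2) and the standard library are available. Lean on these libraries where they do the work, as an engineer would, in place of code of your own. Each camera call takes 0.05 s, during which the arm holds its last target. There are 200 camera calls.

## Working session

There is one attempt and no reset: what is moved stays moved. The work goes in short steps, Python scripts to look and compute and a tool call to move; the robot and the scene stay as the last step left them, time stands still between calls to the robot, and variables do not carry over. Pictures are saved under pics/ and viewed, about 8 in all and at most 12, crops included, and the job is handed in when it is done.

Besides the shell and the picture viewer there is one more tool, called after "Call:" in YAML: its name, and indented under it one key for each argument. drive_tool: Moves the arm, as the interface text tells. Its arguments: {"type":"object","properties":{"motion":{"type":"array"},"newtons":{"type":"number"}},"required":["motion"]}

```bash
mkdir -p pics
cat > h.py <<'E'
import numpy as np, cv2
from cell import bot
from scipy.spatial.transform import Rotation as R
def grab(n,fn=None):
    d=bot.get_image(n)
    if fn: cv2.imwrite('pics/'+fn,d['frame'][:,:,::-1])
    np.savez('%s.npz'%n,**d)
    return d
def cloud(d):
    K=np.array(d['intrinsics']);k=float(d['k1']);z=d['range_z'].astype(float)
    v,u=np.mgrid[:z.shape[0],:z.shape[1]]
    pts=np.stack([u.ravel(),v.ravel()],1).astype(float)[:,None]
    s=cv2.undistortPoints(pts,K,np.array([k,0,0,0,0.]))[:,0].reshape(*z.shape,2)
    c=np.dstack([s*z[...,None],z])
    Rm=R.from_rotvec(np.ravel(d['rvec'])).as_matrix()
    w=(c-np.ravel(d['tvec']))@Rm
    w[z<=0]=np.nan
    return w
E
python3 - <<'E'
from h import *
for n in('scene','top'):
    d=grab(n,n+'1.png'); print(n,d['intrinsics'],d['k1'],d['rvec'],d['tvec'])
s=bot.state(); print(s)
E
```

```text
scene [[533.08322471   0.         285.95085973]
 [  0.         533.08322471 199.04528856]
 [  0.           0.           1.        ]] -0.12252247821152766 [ 1.34657703  2.63796022 -0.41654074] [ 340.19914368 -377.38901263 1630.62978662]
top [[470.34453026   0.         275.0996971 ]
 [  0.         470.34453026 208.34146119]
 [  0.           0.           1.        ]] 0.032617280968458943 [ 2.17822688 -2.17955431  0.1141451 ] [ -45.61640002  555.05985088 1350.86077567]
{'time_s': 0.1, 'joints': array([ 1.05747054e+00,  2.07340949e-01,  1.54273869e+00, -1.60593257e-05,
        1.39351298e+00, -1.50510848e-01]), 'qvel': array([-0.00051783, -0.00250269, -0.00390479,  0.00121971, -0.00181911,
        0.00094097]), 'joint_torque': array([ 3.79705698e-04, -3.71861780e+01, -2.82296276e+01,  6.99761230e-02,
        3.11012717e-02, -4.34081869e-05]), 'eef_pos': array([203.74509779, 536.94263438, 204.43776409]), 'tcp_rot': array([ 2.58503225,  1.78370713, -0.00281234]), 'contact_force': array([0.3913303 , 0.5381554 , 0.43856127]), 'ft_torque': array([ 0.00246829, -0.05547795,  0.05906482]), 'finger_gap': 0.9947649514144378}
```

```bash
python3 -c "
import cv2,numpy as np
a=cv2.imread('pics/scene1.png');b=cv2.imread('pics/top1.png')
cv2.imwrite('pics/both1.png',cv2.resize(np.hstack([a,b]),(800,300)))"
```

```text
(no output)
```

View pics/scene1.png

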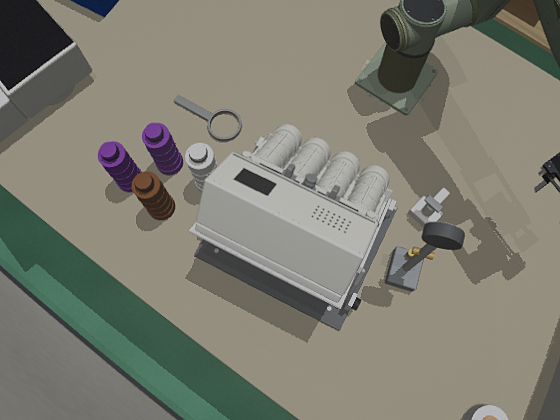

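View pics/top1.png

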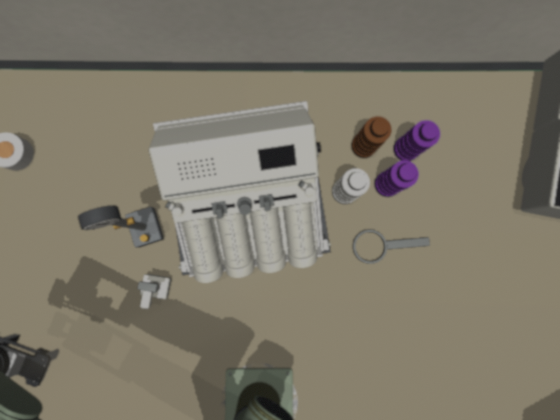

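Run:
```python
from h import *
d=dict(np.load('top.npz')); w=cloud(d)
def plane(P):
    P=P[~np.isnan(P).any(1)]
    for _ in range(5):
        c=P.mean(0);n=np.linalg.svd(P-c,full_matrices=False)[2][2];n*=np.sign(n[2]);e=(P-c)@n
        P=P[abs(e)<max(2*e.std(),1.5)]
    return c,n,e.std(),len(P)
m=np.zeros(w.shape[:2],np.uint8)
cv2.fillPoly(m,[np.array([[168,162],[306,142],[309,176],[172,190]])],1)
c,n,s,N=plane(w[m>0]);print(c,n,s,N,np.degrees(np.arccos(n[2])))
up=np.array([0,0,1.])-n*n[2];up/=np.linalg.norm(up)
y=np.cross(n,up);print('x',up,'y',y)
for u,v in[(219,209),(245,205),(267,202),(232,208),(256,205),(177,208),(306,187),(290,200),(190,212)]:print(u,v,w[v,u], (w[v,u]-c)@np.c_[up,y,n])
f=d['frame'][170:240,155:330];cv2.imwrite('pics/crop1.png',cv2.resize(f[:,:,::-1],None,fx=4.5,fy=4.5,interpolation=cv2.INTER_CUBIC))
np.savez('pl.npz',c=c,R=np.c_[up,y,n])
```

```text
[611.79203372  33.19527609 380.25162985] [-0.56225369 -0.08446431  0.82264   ] 1.2893251539753394 3892 34.65005238120176
x [0.81351178 0.12220944 0.5685626 ] y [-0.14855762  0.98890375  0.        ]
219 209 [527.58365777  88.04626069 302.82739679] [-105.82172144   66.75214031  -20.978751  ]
245 205 [536.50896129  27.27115729 307.33178943] [-103.42714392    5.32549059  -17.15821538]
267 202 [543.75179738 -23.89770989 305.30873115] [-104.93856524  -46.35157271  -18.57283252]
232 208 [532.99883712  60.41338864 270.26886474] [-123.30497074   38.62142327  -48.47341497]
256 205 [540.63840338   2.89358986 266.39481319] [-126.32219671  -19.39503742  -51.09736919]
177 208 [529.40997546 184.52049528 308.36525911] [-89.39730702 161.88455962 -25.59856708]
306 187 [ 577.7328403  -114.48788112  315.08306329] [ -82.80824069 -140.98467588  -21.98640686]
290 200 [552.79555045 -79.30720978 266.41277878] [-126.46771335 -102.48975356  -50.97495732]
190 212 [523.28340361 160.67353183 271.31772805] [-118.35951011  139.21235688  -50.6164431 ]
```

View pics/crop1.png

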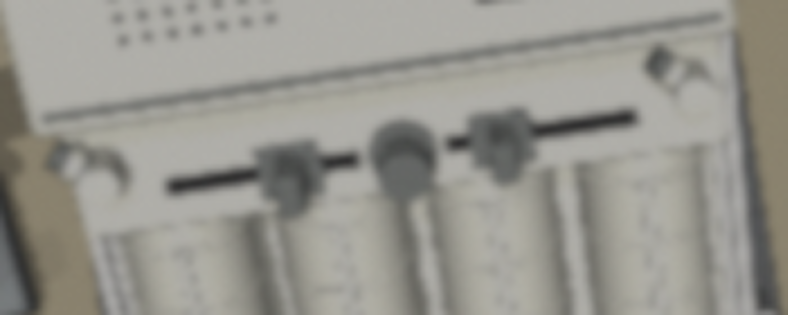

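Run:
```python
from h import *
pl=np.load('pl.npz');c,Rm=pl['c'],pl['R']
for n in('top','scene'):
    d=dict(np.load(n+'.npz'));q=(cloud(d)-c)@Rm+[0,0,50]
    print(n)
    top=(abs(q[...,2]-50)<4)&(abs(q[...,1])<250)&(q[...,0]>-90)&(q[...,0]<90)
    P=q[top];print(' housing face x',np.percentile(P[:,0],[.5,99.5]),'y',np.percentile(P[:,1],[.5,99.5]),np.median(P[:,2]))
    dk=(abs(q[...,2])<5)&(abs(q[...,1])<140)&(q[...,0]>-125)&(q[...,0]<-85);print(' deck z',np.median(q[dk][:,2]))
    m=((q[...,2]>14)&(q[...,2]<42)&(q[...,0]<-75)&(q[...,0]>-150)&(abs(q[...,1])<190)).astype(np.uint8)
    k,l,st,ce=cv2.connectedComponentsWithStats(m)
    for i in range(1,k):
        if st[i,4]>12:
            P=q[l==i];hi=P[P[:,2]>np.percentile(P[:,2],80)-6]
            print(ce[i].round(),st[i,4],'z80 %.1f'%np.percentile(P[:,2],80),'min',hi.min(0).round(1),'max',hi.max(0).round(1),'mean',hi.mean(0).round(1))
```

```text
top
 housing face x [-51.23343302  73.23039809] y [-166.93852885  183.63534833] 49.813985773414515
 deck z 0.7760547233561468
[307. 188.] 121 z80 27.2 min [-105.  -158.9   21.3] max [ -75.1 -125.6   30.4] mean [ -89.8 -143.8   25.5]
[267. 204.] 77 z80 34.3 min [-126.6  -52.7   29. ] max [-102.2  -38.4   38.9] mean [-113.8  -45.6   33.2]
[174. 208.] 138 z80 27.3 min [-108.5  155.    21.7] max [-75.5 188.1  30.2] mean [-91.1 170.2  25.8]
[245. 208.] 136 z80 33.0 min [-130.3   -6.5   27.6] max [-101.6   21.3   35.7] mean [-114.9    7.3   31.4]
[219. 212.] 84 z80 34.8 min [-127.7   60.6   29. ] max [-102.9   74.8   37.3] mean [-114.8   67.5   33.7]
scene
 housing face x [-49.95832204  75.13418818] y [-164.25930069  183.40427841] 49.46425313427027
 deck z 1.0835862895692898
[247. 155.] 55 z80 27.4 min [-106.5 -156.7   22.2] max [ -81.8 -132.3   29.6] mean [ -92.6 -145.2   26. ]
[289. 170.] 89 z80 33.7 min [-124.4  -51.6   28.2] max [-98.5 -37.3  36.1] mean [-111.1  -43.9   32.6]
[310. 180.] 139 z80 31.7 min [-128.8   -5.1   25.7] max [-99.3  21.8  34.1] mean [-112.     8.1   30.9]
[334. 192.] 87 z80 33.3 min [-126.6   61.6   27.8] max [-100.8   76.1   35.6] mean [-111.8   69.1   32.3]
[371. 215.] 59 z80 28.1 min [-107.9  153.9   22.2] max [-82.9 182.3  30.3] mean [-93.5 165.2  26.6]
```

```bash
cat >> h.py <<'E'
pl=np.load('pl.npz');Ru=pl['R'];O=pl['c']+Ru@np.array([-113.5,8.1,-49.4])   # deck point
def rel(goal,u=None):
    """tool-frame shift (m) and turn (deg) to bring the TCP to a world goal with tool x along +-unit y"""
    s=bot.state();T=R.from_rotvec(s['tcp_rot']).as_matrix()
    yv=T.T@Ru[:,1];a=np.degrees(np.arctan2(yv[1],yv[0]))
    a=(a+90)%180-90
    return (T.T@(np.array(goal)-s['eef_pos'])/1000).round(4),round(a,2)
E
python3 - <<'E'
from h import *
print('O',O.round(1));s=bot.state();T=R.from_rotvec(s['tcp_rot']).as_matrix();print(T.round(3))
d=dict(np.load('top.npz'));w=cloud(d)
b=w[195:245,75:165].reshape(-1,3)
g=b[b[:,2]>150];print('gauge',g.min(0).round(),g.max(0).round());b=b[(b[:,2]>30)&(b[:,2]<150)];print(b.min(0).round(),b.max(0).round())
print('deck yaw',np.degrees(np.arctan2(-Ru[0,1],Ru[1,1])))
for y in (113-8,-105):print((O+Ru@[0,y,0]).round())
gp=O+Ru@[0,0,21];print('knob ctr',gp.round(1)); print(rel([400,gp[1],430]), rel(gp+[0,0,-15]))
E
```

```text
O [546.   31.5 275.1]
[[ 0.355  0.935 -0.001]
 [ 0.935 -0.355 -0.002]
 [-0.002 -0.    -1.   ]]
gauge [477. 204. 150.] [554. 374. 431.]
[451. 282.  31.] [557. 387. 147.]
deck yaw 8.543347654604464
[530. 135. 275.]
[562. -72. 275.]
knob ctr [534.2  29.7 292.4]
(array([-0.405 ,  0.3634, -0.2249]), np.float64(-29.33)) (array([-0.357 ,  0.489 , -0.0724]), np.float64(-29.33))
```

Call:
drive_tool:
  motion:
    - [[0,0,-0.05],0,45]
    - [[0,0,-0.1],0,45]
    - [[0,0,-0.15],0,45]
    - [[0,0,-0.2],0,45]
    - [[-0.036,0.033,-0.225],-8,45]
    - [[-0.073,0.066,-0.225],-16,45]
    - [[-0.11,0.099,-0.225],-24,45]
    - [[-0.147,0.132,-0.225],-29.3,45]
    - [[-0.184,0.165,-0.225],-29.3,45]
    - [[-0.221,0.198,-0.225],-29.3,45]
  newtons: 45

```text
time_s: 1.1
eef_pos: [309.1, 262.9, 430.0]
tcp_rot: [2.049, 2.381, -0.0]
contact_force: [0.4, -0.7, 0.5]
finger_gap: 0.453
```

Run:
```python
from h import *
s=bot.state();print(s['eef_pos'],s['contact_force'],s['finger_gap'],s['time_s']);gp=O+Ru@[0,0,21]
print(rel([400,gp[1],430]),rel(gp+[0,0,60]))
```

```text
[309.13872604 262.93313133 430.02285526] [ 0.39210249 -0.66006336  0.54728958] 0.45336176215498025 1.1
(array([-2.441e-01,  5.510e-02,  1.000e-04]), np.float64(0.02)) (array([-0.2641,  0.1878,  0.0777]), np.float64(0.02))
```

Call:
drive_tool:
  motion:
    - [[-0.05,0.01,0],0,45]
    - [[-0.1,0.02,0],0,45]
    - [[-0.15,0.05,0],0,45]
    - [[-0.19,0.08,0],0,45]
    - [[-0.23,0.11,0],0,45]
    - [[-0.264,0.14,0],0,45]
    - [[-0.264,0.188,0],0,45]
    - [[-0.264,0.188,0.05],0,45]
    - [[-0.264,0.188,0.078],0,45]
    - [[-0.264,0.188,0.078],0,45]

```text
time_s: 2.1
eef_pos: [531.6, 31.6, 345.9]
tcp_rot: [-2.044, -2.372, 0.011]
contact_force: [-0.1, 0.1, 0.1]
finger_gap: 0.451
```

Run:
```python
from h import *
s=bot.state();print(s['eef_pos'],s['contact_force'],s['finger_gap'],s['time_s']);gp=O+Ru@[0,0,21]
print(rel(gp+[0,0,-15]), 'n in tool',(R.from_rotvec(s['tcp_rot']).as_matrix().T@Ru).round(4))
d=grab('scene');cv2.imwrite('pics/s2.png',cv2.resize(d['frame'][110:260,210:410,::-1],None,fx=4,fy=4,interpolation=cv2.INTER_CUBIC))
```

```text
[531.5638407   31.59324145 345.88867025] [-0.11297694  0.11539986  0.07021004] 0.45068559998799823 2.1
(array([-0.0025,  0.0032,  0.0685]), np.float64(-0.05)) n in tool [[ 2.600e-03  1.000e+00  2.100e-03]
 [ 8.155e-01 -9.000e-04 -5.788e-01]
 [-5.788e-01  3.200e-03 -8.155e-01]]
```

View pics/s2.png

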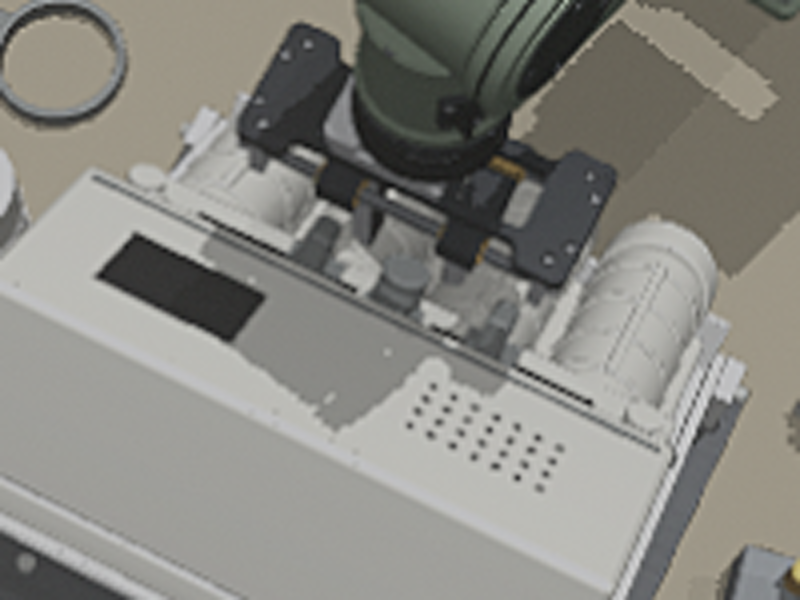

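Call:
drive_tool:
  motion:
    - [[0,0,0.02],0,45]
    - [[0,0,0.04],0,45]
    - [[0,0,0.055],0,45]
    - [[0,0,0.065],0,45]
    - [[0,0,0.065],0,45]
    - [[0,0,0.065],0,45]

```text
time_s: 2.75
eef_pos: [534.6, 31.5, 288.5]
tcp_rot: [2.049, 2.379, 0.001]
contact_force: [-0.1, 0.2, 0.9]
finger_gap: 0.453
```

Run:
```python
from h import *
s=bot.state();print(s['eef_pos'],s['contact_force'],s['finger_gap'],s['time_s']);gp=O+Ru@[0,0,21]
print(rel(gp+[0,0,-15]), 'n in tool',(R.from_rotvec(s['tcp_rot']).as_matrix().T@Ru).round(4))
```

```text
[534.62926119  31.51243883 288.53551484] [-0.08479098  0.23421412  0.94225956] 0.4533775870100449 2.75
(array([-0.0017, -0.0007,  0.0112]), np.float64(-0.03)) n in tool [[ 1.000e-04  1.000e+00 -6.000e-04]
 [ 8.235e-01 -5.000e-04 -5.673e-01]
 [-5.673e-01 -4.000e-04 -8.235e-01]]
```

Call:
drive_tool:
  motion:
    - [[-0.0015,-0.0005,0.006],0,45]
    - [[-0.0015,-0.0005,0.011],0,45]
    - [[-0.0015,-0.0005,0.011],0,20]
    - [[-0.0015,-0.0005,0.011],0,20]
    - [[-0.0015,-0.0005,0.011],0,20]
    - [[-0.0015,-0.0005,0.011],0,20]
    - [[-0.0015,-0.0005,0.011],0,20]
  newtons: 45

```text
time_s: 3.45
eef_pos: [533.8, 28.7, 276.2]
tcp_rot: [2.051, 2.379, -0.003]
contact_force: [0.6, -5.8, -2.8]
finger_gap: 0.308
```

Call:
drive_tool:
  motion:
    - [[0,-0.0017,-0.0025],0,15]
    - [[0,-0.0034,-0.0049],0,15]
    - [[0,-0.0051,-0.0074],0,15]
    - [[0,-0.0068,-0.0099],0,15]
    - [[0,-0.0085,-0.0124],0,15]
    - [[0,-0.0102,-0.0148],0,15]
    - [[0,-0.0116,-0.0169],0,15]
    - [[0,-0.0122,-0.0177],0,15]
    - [[0,-0.0122,-0.0177],0,15]
    - [[0,-0.0122,-0.0177],0,15]
  newtons: 45

```text
time_s: 4.45
eef_pos: [523.5, 27.2, 291.6]
tcp_rot: [2.05, 2.377, 0.001]
contact_force: [9.3, -5.4, -11.9]
finger_gap: 0.31
```

Run:
```python
from h import *
s=bot.state();print(s['contact_force'],Ru.T@s['contact_force'],Ru.T@(s['eef_pos']-np.array([533.8,28.7,276.2])))
d=grab('scene');cv2.imwrite('pics/s3.png',cv2.resize(d['frame'][130:220,250:370,::-1],None,fx=6,fy=6,interpolation=cv2.INTER_CUBIC))
```

```text
[  9.2538805   -5.37395706 -11.90148786] [  0.10465162  -6.68906075 -14.53976088] [1.46168527e-01 2.89093487e-03 1.85669873e+01]
```

View pics/s3.png

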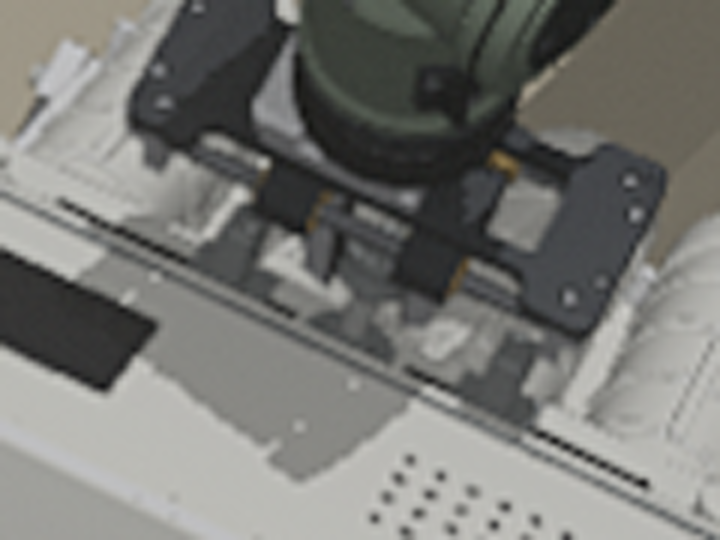

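Call:
drive_tool:
  motion:
    - [[0,-0.001,-0.0014],0,15]
    - [[0,-0.0017,-0.0025],0,15]
    - [[0,-0.0017,-0.0025],0,15]
  newtons: 45

```text
time_s: 4.8
eef_pos: [523.4, 27.2, 291.6]
tcp_rot: [2.049, 2.377, 0.004]
contact_force: [17.0, -4.1, -22.7]
finger_gap: 0.314
```

Run:
```python
from h import *
s=bot.state();print(s['contact_force'],Ru.T@s['contact_force'],Ru.T@(s['eef_pos']-np.array([533.8,28.7,276.2])))
```

```text
[ 16.97651904  -4.13294621 -22.72395423] [  0.38552266  -6.60907725 -27.88965774] [1.18971531e-01 1.48002357e-02 1.86643358e+01]
```

Call:
drive_tool:
  motion:
    - [[0,0.0028,0.004],0,15]
    - [[0,0.0028,0.004],0,45]
    - [[0,0.0028,0.004],0,45]
    - [[0,0.0028,0.004],0,45]
    - [[0,0.0028,-0.03],0,45]
    - [[0,0.0028,-0.07],0,45]
    - [[0,-0.04,-0.1],0,20]
    - [[0,-0.09,-0.1],0,0]
    - [[0,-0.14,-0.1],0,0]
    - [[0,-0.14,-0.1],0,0]
  newtons: 45

```text
time_s: 5.8
eef_pos: [377.8, 7.7, 398.1]
tcp_rot: [2.049, 2.378, 0.003]
contact_force: [0.5, -0.4, -0.6]
finger_gap: 0.143
```

```bash
cat >> h.py <<'E'
def look(cams=('top','scene')):
    for n in cams:
        d=grab(n);q=(cloud(d)-O)@Ru
        m=((q[...,2]>10)&(q[...,2]<62)&(q[...,0]<38)&(q[...,0]>-40)&(abs(q[...,1])<190)).astype(np.uint8)
        k,l,st,ce=cv2.connectedComponentsWithStats(m)
        for i in range(1,k):
            if st[i,4]>12:
                P=q[l==i];hi=P[P[:,2]>np.percentile(P[:,2],80)-6]
                print(n,ce[i].round(),st[i,4],'z80 %.1f'%np.percentile(P[:,2],80),'min',hi.min(0).round(1),'max',hi.max(0).round(1),'mid',((hi.min(0)+hi.max(0))/2).round(1))
E
python3 - <<'E'
from h import *
s=bot.state();print(s['eef_pos'],s['contact_force'],s['finger_gap'],s['time_s'])
look()
print(rel(O+Ru@[0,28,45]))
E
```

```text
[377.78203198   7.72655659 398.09095755] [ 0.48024971 -0.4233723  -0.56499162] 0.14328116887978928 5.8
top [307. 188.] 127 z80 26.3 min [   7.1 -167.    20.4] max [  37.8 -133.6   29.6] mid [  22.5 -150.3   25. ]
top [267. 204.] 79 z80 34.8 min [-12.9 -60.4  30. ] max [ 10.4 -46.5  37.3] mid [ -1.3 -53.4  33.6]
top [174. 208.] 144 z80 26.6 min [  7.8 146.3  20.6] max [ 37.6 179.2  30.6] mid [ 22.7 162.8  25.6]
top [245. 211.] 153 z80 50.6 min [-16.3 -14.6  44.6] max [12.4 13.3 54.3] mid [-1.9 -0.7 49.4]
top [219. 211.] 87 z80 34.1 min [-12.6  52.6  28.2] max [11.1 66.6 37.9] mid [-0.7 59.6 33.1]
scene [247. 155.] 55 z80 27.1 min [   8.4 -165.    21.5] max [  30.4 -140.4   28.5] mid [  19.4 -152.7   25. ]
scene [289. 171.] 94 z80 32.7 min [-13.9 -60.2  27.4] max [ 11.5 -45.4  35.2] mid [ -1.2 -52.8  31.3]
scene [312. 175.] 171 z80 48.4 min [-17.  -14.   42.6] max [15.7 14.  52.4] mid [-0.7  0.  47.5]
scene [334. 192.] 93 z80 32.7 min [-13.4  53.5  28.1] max [15.2 67.9 36.2] mid [ 0.9 60.7 32.2]
scene [371. 215.] 60 z80 27.5 min [  7.7 145.9  22.5] max [ 31.9 174.1  29.4] mid [ 19.8 160.   26. ]
(array([0.0274, 0.1404, 0.0862]), np.float64(-0.04))
```

Run:
```python
from h import *
d=dict(np.load('top.npz'));w=cloud(d);P=w[190:250,70:160].reshape(-1,3)
P=P[(P[:,2]>340)];print('gauge',np.percentile(P,[1,99],axis=0).round())
g=O+Ru@[-5,-53,12];print('right above',rel(g+[0,0,70]),rel(g))
g=O+Ru@[-5,60,12];print('left above',rel(g+[0,0,70]),rel(g))
```

```text
gauge [[478. 292. 356.]
 [526. 368. 429.]]
right above (array([-0.0536,  0.1553,  0.0463]), np.float64(-0.04)) (array([-0.0535,  0.155 ,  0.1163]), np.float64(-0.04))
left above (array([0.0594, 0.1552, 0.0462]), np.float64(-0.04)) (array([0.0595, 0.155 , 0.1162]), np.float64(-0.04))
```

Call:
drive_tool:
  motion:
    - [[-0.025,0.045,0],0,37]
    - [[-0.0535,0.085,0],0,37]
    - [[-0.0535,0.13,0.01],0,37]
    - [[-0.0535,0.155,0.04],0,37]
    - [[-0.0535,0.155,0.07],0,37]
    - [[-0.0535,0.155,0.09],0,37]
    - [[-0.0535,0.155,0.105],0,37]
    - [[-0.0535,0.155,0.11],0,37]
    - [[-0.0535,0.155,0.11],0,37]
  newtons: 15

```text
time_s: 6.8
eef_pos: [543.2, -22.6, 286.0]
tcp_rot: [-2.049, -2.38, 0.001]
contact_force: [0.2, 0.5, -0.9]
finger_gap: 0.371
```

Run:
```python
from h import *
s=bot.state();print(Ru.T@(s['eef_pos']-O),s['contact_force'],s['finger_gap'],s['time_s'])
g=O+Ru@[-5,-53,12];print(rel(g))
```

```text
[ -2.6910263  -53.08634836  15.16507096] [ 0.24347938  0.5307583  -0.86327965] 0.3705186936173218 6.8
(array([ 0.0001, -0.0001,  0.0039]), np.float64(-0.02))
```

Call:
drive_tool:
  motion:
    - [[0,0,0.003],0,5]
    - [[0,0,0.003],0,5]
    - [[0,0,0.003],0,5]
    - [[0,0,0.003],0,5]
    - [[-0.01,0,0.003],0,5]
    - [[-0.02,0,0.003],0,5]
    - [[-0.03,0,0.003],0,5]
    - [[-0.04,0,0.003],0,5]
    - [[-0.049,0,0.003],0,5]
    - [[-0.049,0,0.003],0,5]
  newtons: 15

```text
time_s: 7.8
eef_pos: [551.1, -73.6, 284.8]
tcp_rot: [2.051, 2.376, 0.0]
contact_force: [0.7, 0.0, 5.5]
finger_gap: 0.148
```

Call:
drive_tool:
  motion:
    - [[-0.004,0,0],0,5]
    - [[-0.006,0,0],0,5]
    - [[-0.006,0,0],0,5]
  newtons: 15

```text
time_s: 8.1
eef_pos: [551.4, -75.1, 284.8]
tcp_rot: [-2.048, -2.379, -0.008]
contact_force: [-0.9, 8.8, 7.2]
finger_gap: 0.148
```

Run:
```python
from h import *
s=bot.state();print(Ru.T@(s['eef_pos']-O),Ru.T@s['contact_force'],s['finger_gap'],s['time_s'])
```

```text
[  -3.18554727 -106.23664384   13.98319301] [4.41941329 8.82274291 5.65468261] 0.14775876156755327 8.1
```

Call:
drive_tool:
  motion:
    - [[-0.003,0,0],0,5]
    - [[-0.003,0,0],0,5]
    - [[-0.003,0,-0.001],0,5]
  newtons: 15

```text
time_s: 8.4
eef_pos: [551.3, -75.2, 284.8]
tcp_rot: [-2.043, -2.377, -0.012]
contact_force: [-0.4, 15.6, 2.2]
finger_gap: 0.149
```

Call:
drive_tool:
  motion:
    - [[0.001,0,-0.001],0,5]
    - [[0.001,0,-0.001],0,30]
    - [[0.001,0,-0.001],0,30]
    - [[0.001,0,-0.001],0,30]
    - [[0.001,0,-0.03],0,30]
    - [[0.001,0,-0.08],0,30]
    - [[0.05,-0.02,-0.11],0,37]
    - [[0.1,-0.06,-0.11],0,37]
    - [[0.14,-0.1,-0.11],0,37]
    - [[0.14,-0.1,-0.11],0,37]

```text
time_s: 9.4
eef_pos: [430.1, 44.1, 395.4]
tcp_rot: [2.05, 2.379, 0.0]
contact_force: [-0.0, 0.2, 0.6]
finger_gap: 0.37
```

Run:
```python
from h import *
look()
g=O+Ru@[-5,60,13];print('left',rel(g))
```

```text
top [307. 188.] 120 z80 25.9 min [   7.6 -167.6   20. ] max [  37.1 -133.8   29.9] mid [  22.4 -150.7   24.9]
top [289. 201.] 83 z80 34.1 min [ -14.2 -112.6   28.6] max [ 11.6 -98.5  36.5] mid [  -1.3 -105.6   32.5]
top [174. 208.] 143 z80 26.7 min [  6.8 146.5  21. ] max [ 37.7 180.   30.6] mid [ 22.2 163.2  25.8]
top [245. 211.] 153 z80 50.2 min [-16.3 -14.8  44.5] max [11.6 13.3 53.9] mid [-2.4 -0.7 49.2]
top [219. 211.] 88 z80 34.1 min [-14.   52.3  29. ] max [10.9 66.7 37.4] mid [-1.6 59.5 33.2]
scene [247. 155.] 55 z80 26.1 min [   8.1 -165.3   20.5] max [  32.8 -139.6   27.8] mid [  20.4 -152.5   24.2]
scene [269. 161.] 94 z80 31.9 min [ -13.5 -112.7   26.6] max [ 13.2 -98.2  35.6] mid [  -0.2 -105.4   31.1]
scene [312. 176.] 175 z80 48.5 min [-16.2 -13.9  42.5] max [14.7 13.9 51.3] mid [-0.8  0.  46.9]
scene [334. 192.] 95 z80 32.9 min [-11.8  53.4  26.9] max [14.  67.9 36.3] mid [ 1.1 60.6 31.6]
scene [371. 215.] 60 z80 27.3 min [  6.5 145.9  22.9] max [ 30.3 174.1  30.1] mid [ 18.4 160.   26.5]
left (array([0.03  , 0.101 , 0.1131]), np.float64(0.09))
```

Right lock is at -105.5 (stop); the knob is still out. Now the left.

Call:
drive_tool:
  motion:
    - [[0.03,0.05,0],0,37]
    - [[0.03,0.1,0.01],0,37]
    - [[0.03,0.101,0.04],0,37]
    - [[0.03,0.101,0.075],0,37]
    - [[0.03,0.101,0.1],0,37]
    - [[0.03,0.101,0.111],0,37]
    - [[0.03,0.101,0.111],0,37]
  newtons: 15

```text
time_s: 10.2
eef_pos: [526.8, 87.0, 281.4]
tcp_rot: [-2.05, -2.377, 0.005]
contact_force: [-0.1, 0.3, -0.1]
finger_gap: 0.369
```

Run:
```python
from h import *
s=bot.state();print(Ru.T@(s['eef_pos']-O),s['contact_force'],s['finger_gap'],s['time_s'])
```

```text
[-5.21073189 57.77475103 11.30914767] [-0.09142584  0.33364913 -0.09469854] 0.3689376261628459 10.2
```

Call:
drive_tool:
  motion:
    - [[0.001,0,-0.003],0,37]
    - [[0.001,0,-0.003],0,5]
    - [[0.001,0,-0.003],0,5]
    - [[0.001,0,-0.003],0,5]
    - [[0.001,0,-0.003],0,5]
    - [[0.011,0,-0.003],0,5]
    - [[0.021,0,-0.003],0,5]
    - [[0.031,0,-0.003],0,5]
    - [[0.041,0,-0.003],0,5]
    - [[0.041,0,-0.003],0,5]
  newtons: 15

```text
time_s: 11.2
eef_pos: [521.5, 130.5, 287.9]
tcp_rot: [2.048, 2.381, 0.003]
contact_force: [-0.8, 0.2, 5.9]
finger_gap: 0.148
```

Call:
drive_tool:
  motion:
    - [[0.003,0,0],0,5]
    - [[0.006,0,0],0,5]
    - [[0.008,0,0],0,5]
    - [[0.008,0,0],0,5]
  newtons: 15

```text
time_s: 11.6
eef_pos: [521.1, 133.1, 287.9]
tcp_rot: [2.047, 2.373, -0.008]
contact_force: [0.7, -11.6, 5.2]
finger_gap: 0.148
```

Run:
```python
from h import *
s=bot.state();print(Ru.T@(s['eef_pos']-O),Ru.T@s['contact_force'],s['finger_gap'],s['time_s'])
```

```text
[ -0.56716638 104.16821328  16.00362598] [  2.11751162 -11.60708812   4.87197553] 0.14793503284386403 11.6
```

Call:
drive_tool:
  motion:
    - [[0.002,0,0],0,5]
    - [[0.002,0,0],0,5]

```text
time_s: 11.8
eef_pos: [521.1, 133.2, 287.9]
tcp_rot: [2.046, 2.369, -0.011]
contact_force: [1.6, -16.3, 5.1]
finger_gap: 0.148
```

Call:
drive_tool:
  motion:
    - [[-0.004,0,-0.001],0,5]
    - [[-0.004,0,-0.001],0,30]
    - [[-0.004,0,-0.001],0,30]
    - [[-0.004,0,-0.001],0,30]
    - [[-0.004,0,-0.03],0,30]
    - [[-0.004,0,-0.08],0,30]
    - [[-0.05,-0.03,-0.11],0,45]
    - [[-0.09,-0.07,-0.11],0,45]
    - [[-0.1,-0.1,-0.11],0,45]
    - [[-0.1,-0.1,-0.11],0,45]

```text
time_s: 12.8
eef_pos: [432.7, 23.5, 397.3]
tcp_rot: [2.054, 2.376, -0.0]
contact_force: [0.2, -0.3, 0.5]
finger_gap: 0.45
```

Run:
```python
from h import *
look()
g=O+Ru@[0,0,39]+[0,0,-13];print('knob',rel(g))
```

```text
top [307. 188.] 124 z80 26.0 min [   7.  -166.8   20.4] max [  37.7 -133.4   29.9] mid [  22.4 -150.1   25.2]
top [289. 201.] 85 z80 34.3 min [ -12.9 -112.8   28.6] max [  9.5 -98.7  37.4] mid [  -1.7 -105.7   33. ]
top [245. 211.] 155 z80 50.1 min [-14.6 -14.7  44.2] max [12.9 13.4 52.4] mid [-0.9 -0.7 48.3]
top [174. 208.] 139 z80 26.0 min [  6.3 146.5  20.1] max [ 37.6 180.7  29. ] mid [ 21.9 163.6  24.5]
top [200. 210.] 34 z80 27.5 min [ 3.5 97.2 21.6] max [ 10.6 110.2  33.4] mid [  7.  103.7  27.5]
scene [247. 155.] 55 z80 26.8 min [   7.2 -165.3   20.9] max [  30.3 -140.6   28.4] mid [  18.8 -153.    24.6]
scene [269. 161.] 97 z80 32.5 min [ -12.7 -112.5   26.5] max [ 15.1 -97.4  35.7] mid [   1.2 -104.9   31.1]
scene [312. 175.] 173 z80 48.9 min [-13.7 -13.9  43.1] max [16.2 13.7 50.5] mid [ 1.2 -0.1 46.8]
scene [352. 201.] 92 z80 33.1 min [-15.3  98.1  27.6] max [ 13.1 112.3  36.3] mid [ -1.1 105.2  31.9]
scene [371. 215.] 60 z80 27.6 min [  5.4 145.8  21.6] max [ 30.9 174.2  31.5] mid [ 18.2 160.   26.5]
knob (array([-0.0101,  0.0881,  0.1028]), np.float64(-0.07))
```

Call:
drive_tool:
  motion:
    - [[-0.011,0.045,0],0,45]
    - [[-0.011,0.088,0.01],0,45]
    - [[-0.011,0.088,0.045],0,45]
    - [[-0.011,0.088,0.08],0,45]
    - [[-0.011,0.088,0.1],0,45]
    - [[-0.011,0.088,0.102],0,45]
    - [[-0.011,0.088,0.102],0,20]
    - [[-0.011,0.088,0.102],0,20]
    - [[-0.011,0.088,0.102],0,20]
    - [[-0.011,0.088,0.102],0,20]
  newtons: 45

```text
time_s: 13.9
eef_pos: [525.5, 27.4, 296.3]
tcp_rot: [2.048, 2.379, 0.004]
contact_force: [1.6, 0.5, 0.1]
finger_gap: 0.304
```

Run:
```python
from h import *
s=bot.state();print(Ru.T@(s['eef_pos']-O),Ru.T@s['contact_force'],s['finger_gap'],s['time_s'])
print(R.from_rotvec(s['tcp_rot']).as_matrix().T@Ru[:,2])
```

```text
[-5.13249032 -1.05027832 29.3709603 ] [ 1.38977567  0.27948135 -0.84952042] 0.3039833626776138 13.9
[-1.99399071e-04 -5.65419349e-01 -8.24803565e-01]
```

Call:
drive_tool:
  motion:
    - [[0,0.0017,0.0025],0,15]
    - [[0,0.0034,0.0049],0,15]
    - [[0,0.0051,0.0074],0,15]
    - [[0,0.0068,0.0099],0,15]
    - [[0,0.0085,0.0124],0,15]
    - [[0,0.0102,0.0148],0,15]
    - [[0,0.0114,0.0165],0,15]
    - [[0,0.0122,0.0177],0,15]
    - [[0,0.0122,0.0177],0,15]
  newtons: 45

```text
time_s: 14.8
eef_pos: [536.5, 29.0, 279.8]
tcp_rot: [2.049, 2.38, 0.001]
contact_force: [-3.0, 2.2, 14.1]
finger_gap: 0.31
```

Run:
```python
from h import *
s=bot.state();print(Ru.T@(s['eef_pos']-O),Ru.T@s['contact_force'],s['finger_gap'],s['time_s'])
```

```text
[-5.35264188 -1.05123779  9.48559993] [ 5.85948513  2.62914549 13.06850436] 0.30958720992392325 14.8
```

Moved 19.9 mm with 13 N now resisting; press slightly more to confirm the stop.

Call:
drive_tool:
  motion:
    - [[0,0.0013,0.0018],0,15]
    - [[0,0.0017,0.0025],0,15]
    - [[0,0.0017,0.0025],0,15]
  newtons: 45

```text
time_s: 15.1
eef_pos: [536.6, 29.0, 279.7]
tcp_rot: [-2.05, -2.38, 0.002]
contact_force: [-10.3, 3.0, 23.7]
finger_gap: 0.314
```

Call:
drive_tool:
  motion:
    - [[0,-0.0025,-0.0035],0,15]
    - [[0,-0.0025,-0.0035],0,45]
    - [[0,-0.0025,-0.0035],0,45]
    - [[0,-0.0025,-0.0035],0,45]
    - [[0,-0.0025,-0.03],0,45]
    - [[0,-0.0025,-0.07],0,45]
    - [[0,-0.05,-0.11],0,45]
    - [[0,-0.1,-0.12],0,45]
    - [[0,-0.15,-0.12],0,45]
    - [[0,-0.15,-0.12],0,45]

```text
time_s: 16.1
eef_pos: [386.5, 6.5, 394.9]
tcp_rot: [2.051, 2.378, -0.001]
contact_force: [1.4, 0.3, 0.4]
finger_gap: 0.45
```

Run:
```python
from h import *
look()
s=bot.state();print(s['eef_pos'],s['contact_force'],s['time_s'])
cv2.imwrite('pics/fin.png',np.hstack([cv2.resize(np.load(n+'.npz')['frame'][a:a+150,b:b+200,::-1],(400,300)) for n,a,b in(('top',130,120),('scene',100,210))]))
```

```text
top [307. 188.] 124 z80 26.1 min [   7.5 -167.1   20.2] max [  37.9 -133.6   31.8] mid [  22.7 -150.4   26. ]
top [289. 201.] 82 z80 34.3 min [ -14.4 -112.9   28.6] max [ 10.5 -98.5  36.8] mid [  -1.9 -105.7   32.7]
top [245. 208.] 137 z80 31.3 min [-17.1 -14.8  25.4] max [12.7 13.1 34.3] mid [-2.2 -0.9 29.9]
top [174. 208.] 146 z80 26.2 min [  7.5 146.2  20.3] max [ 38.  180.3  30.1] mid [ 22.7 163.2  25.2]
top [201. 214.] 90 z80 34.8 min [-14.5  96.7  29.2] max [  9.8 110.7  39.2] mid [ -2.3 103.7  34.2]
scene [247. 155.] 55 z80 26.8 min [   9.  -164.1   22. ] max [  31.9 -139.7   28.7] mid [  20.4 -151.9   25.4]
scene [269. 161.] 98 z80 32.5 min [ -13.2 -112.5   26.9] max [ 13.5 -98.   38. ] mid [ 1.000e-01 -1.052e+02  3.240e+01]
scene [310. 181.] 143 z80 29.5 min [-15.  -13.5  23.5] max [14.4 13.8 32.5] mid [-0.3  0.1 28. ]
scene [352. 201.] 90 z80 32.7 min [-12.1  98.2  26.9] max [ 13.6 112.3  35.7] mid [  0.8 105.3  31.3]
scene [371. 215.] 60 z80 27.3 min [  5.4 145.8  22.8] max [ 30.1 174.   30.1] mid [ 17.8 159.9  26.5]
[388.81421231   6.57285352 394.38934766] [0.26928278 0.12146175 0.15806741] 16.2
```

View pics/fin.png

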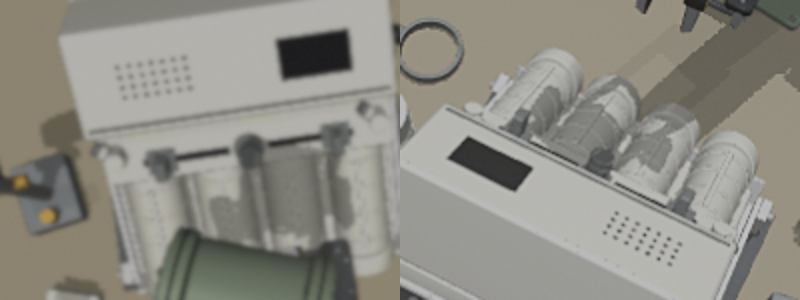

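The final picture shows both tabs at the outer ends of their slots (left crop: 160,165 and 335,138). The knob is seated at (250,150) and the gripper is clear of the unit.

```bash
python3 -c "
from h import *
print(bot.sign_off())"
```

```text
the job is handed in; nothing more can be done
None
```

I did the job in the order asked and handed it in at about 16 s of the 58 s allowed. No verdict is reported.

- **Vent opened:** I gripped the knob and pulled it to a hard stop. It held at 28 N with no further movement, and its top then measured about 50 mm out from the deck.
- **Locks slid out:** I took the right lock first, then the left, each pushed against its end stop with about 16 N. In the last pictures they measured about -105.5 mm and +104 to +105 mm, against a target of ±105 mm. The knob was still out after each lock.
- **Vent closed:** I pushed the knob 20 mm back to a hard stop, with about 26 N resisting. Its top then measured 28 to 30 mm out, against a nominal 30 mm.

**Disagreements:** The two cameras differ by 1 to 2 mm, which is within the stated calibration. On the pull the tool moved only 18.7 mm of the 20 mm travel, but the hard stop and the camera height both showed the knob fully out.

**Other things on the bench:** The paths were planned clear of the gauge stand, and no unexpected contact force appeared. Both elbows stayed where they were. I did not measure the loose items again at the end.

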